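# Stow and clamp the bench tools, stand the jars on the shelf board

### The arm

A 6-joint arm with a two-finger parallel gripper is mounted at the origin on the work surface. World frame = base frame: x ahead of the robot, y to its left, z up, the work surface at z = 0. Lengths are in m, angles in rad, forces in N, time in s.
With the tool pointing down it reaches from about 0.35 to 0.8 m from the base axis. Payload 7.3 kg.
Tool frame: the origin (TCP) lies between the finger pads, 19 mm behind the fingertips; this is the grasp point; z points along the fingers, y is the line along which they close (so a half turn about z gives the same grasp; the last joint's range is limited). The gripper opens to 85 mm and grips with 20 to 120 N. Pads are 22 mm wide; open, the fingers measure 114 mm over their backs; the gripper's body (76 mm by 85 mm) begins 54 mm behind the grasp point. The pads swing forward as they close: fully open they stand 13 mm farther back than shut.
Start: joints at [-1.375, 0.342, 1.524, -0, 1.275, -0.146], TCP at [0.176, -0.495, 0.25] pointing down, gripper open.
Joint ranges: [-2.53, 2.53], [-0.77, 2.02], [0.04, 2.7], [-1, 4.14], [0.28, 2.66], [-3.11, 3.11]. Speed limits (rad/s): [2.57, 2.57, 3.14, 3.14, 3.14, 3.14].

### API

Orientations are given as a unit quaternion [w, x, y, z].
In Python, from rig import arm gives the robot as it stands.
- The arm moves only by the tool servo_tool, never from a script. Its argument "commands" is text: rows parted by semicolons, each of 7 numbers parted by spaces: the opening, from 0 (shut) to 1 (fully open), then the shift along the tool's x, y, z scaled (see below), then the turn, a rotation vector about the tool's x, y, z scaled (see below). In form: grip dx dy dz rx ry rz; .... A call has 1 to 10 rows; each row is the pose to reach, as a shift and turn from the pose commanded when the call began, along the tool's axes at that moment; what a row does not reach only later rows make up. The controller multiplies each number of a shift by 0.4 m and each number of a turn by 45 degrees. A row lasts 1/10 s, in which the tool goes at most 50 mm and 8.59 degrees, less where a joint would pass 70% of its speed; a pose out of reach is approached as far as the arm can. A call with a number of a shift or a turn outside -1 to 1 is refused whole. A call with a gripper value outside its range is refused whole. The fingers move at their own pace and stop on an object; the grip force is fixed at half the most. Time passes only in rows, so rows that repeat a pose let the fingers close. It gives the time, the measured TCP pose, the force, the opening and the grip force at its end, in the units of the state.
- arm.sense(): the state, without advancing time (a new reading comes with each control period).
- arm.get_image(name): name is "side" or "top"; returns (picture, depth): 384x512x3 uint8, blue, green, red; 384x512 float32, m along the optical axis (not along the pixel's ray), 0 where there is no reading.
- arm.camera_info(name): a dict with "camera_matrix" (3x3 intrinsics, pixels), "origin" and "rotation" of the camera in the world. Camera axes: x right, y up, looking along -z (the intrinsics and any distortion apply to the point x, -y, -z); pixel columns grow to the right and rows downward; lengths in m; the calibration is good to about 2 mm. A picture is of the moment at which its call begins. camera_info takes no time and is no camera call.
- arm.finish_job(): hands the job in; it is judged then, once.
The state is a dict: "time_s": time; "joint_positions": joint angles; "dq": joint speeds; "effort": joint torques, N m; "tcp_pos": TCP position; "eef_rot": TCP orientation; "ft_force": force on the tool from outside, world axes, zero at the start; "wrist_torque": the same for the moment, N m; "opening": opening from 0.0 (shut) to 1.0 (fully open); "grasp_force": force on a finger pad.
Only numpy, scipy, OpenCV 4.12 (cv2) and the standard library are available. Lean on these libraries where they do the work, as an engineer would, in place of code of your own. Each camera call takes 0.05 s, during which the arm holds its last target. There are 200 camera calls.

### The job

Clear up the bench: flip the black-ball lever over to open the red hold-down bar of the wooden tool rack, lay every hand tool in the lane whose floor strip matches its handle colour (handle down in the front notch, shank down in the rear notch, pointing away from you, roughly centred as the rack is made), and once all of them are seated snap the lever back so that the bar clamps them. Also stand every red jar upright on the blue shelf board, wholly on it. Leave everything else on the bench where it is.

Things in the scene. Friction and masses are not known exactly. Their poses are not given: they have to be found in the camera images.
- tool_red: Hand tool: red square handle (90 x 24 x 24 mm, black butt) and a round steel shank (75 mm long, 10 mm thick) on the same axis; about 0.14 kg. Origin on the handle's underside, 12 mm below the axis; x along the tool: handle from x = -50 to +40 mm, shank +40 to +115 mm; z up. Centre of mass near x = +15 mm. Starts lying on the bench; may be absent.
- tool_yellow: Hand tool: yellow square handle (90 x 24 x 24 mm, black butt) and a round steel shank (75 mm long, 10 mm thick) on the same axis; about 0.14 kg. Origin on the handle's underside, 12 mm below the axis; x along the tool: handle from x = -50 to +40 mm, shank +40 to +115 mm; z up. Centre of mass near x = +15 mm. Starts lying on the bench; may be absent.
- tool_green: Hand tool: green square handle (90 x 24 x 24 mm, black butt) and a round steel shank (75 mm long, 10 mm thick) on the same axis; about 0.14 kg. Origin on the handle's underside, 12 mm below the axis; x along the tool: handle from x = -50 to +40 mm, shank +40 to +115 mm; z up. Centre of mass near x = +15 mm. Starts lying on the bench; may be absent.
- rack: Fixed pale-wood tool rack: base 225 x 215 x 10 mm (rack x -75 to +150 mm), two notched cross walls, three lanes along x at y = -62, 0, +62 mm. Origin at bench level on the middle lane's line; x points away from the robot, towards the hinged bar. A seated tool points its shank along rack +x, its origin at rack x = 0 (14 mm either way is fine) and z = 34 mm.
- front_wall (a point): Middle of the front cross wall (12 mm thick) at rack x = -35 mm, on the floor of the middle notch. Its notches, one per lane, take the handles: 28 mm wide (34 at the mouth), floor 34 mm above the bench, wall top 48 mm.
- rear_wall (a point): Middle of the rear cross wall (12 mm thick) at rack x = +85 mm, on the floor of the middle notch. Its notches, one per lane, take the shanks: 15 mm wide (21 at the mouth), floor 40.5 mm above the bench, wall top 50.5 mm.
- strip_red: Fixed red floor strip, 80 x 34 x 3 mm, that marks the lane for the red-handled tool (which lane differs from start to start). Origin at the centre of its underside, 10 mm above the bench, on the lane's line at rack x = +25 mm; axes parallel to the rack's.
- strip_yellow: Fixed yellow floor strip, 80 x 34 x 3 mm, that marks the lane for the yellow-handled tool (which lane differs from start to start). Origin at the centre of its underside, 10 mm above the bench, on the lane's line at rack x = +25 mm; axes parallel to the rack's.
- strip_green: Fixed green floor strip, 80 x 34 x 3 mm, that marks the lane for the green-handled tool (which lane differs from start to start). Origin at the centre of its underside, 10 mm above the bench, on the lane's line at rack x = +25 mm; axes parallel to the rack's.
- clamp (a joint): Angle of the over-centre hold-down bar and its lever (one piece): 0 = clamped (red bar across the shanks over the rear wall, lever leaning to the robot 20 degrees above level), 1.6 = open (bar up, lever leaning away past upright). A spring drives it from 0.8 rad to the nearer end; about 3 N at the ball starts it. With tools in, it rests up to 0.05 above 0.
- clamp_knob (a point): Centre of the black ball (30 mm diameter) at the end of the 90 mm steel lever, beside the rack at rack y = +125 mm.
- clamp_hinge (a point): Point on the hinge line (parallel to the rack's y) in the plane of the ball: rack x = +140 mm, 55.5 mm above the bench. The ball circles it at 90 mm in the rack's x-z plane: rack x = 140 - 90 cos(0.349 + angle) mm, z = 55.5 + 90 sin(0.349 + angle) mm, angle being the clamp joint.
- board: Fixed blue shelf board lying on the bench, 260 (its x) x 120 (its y) x 18 mm. Origin at the centre of its underside.
- jar_1: Red jar with a paper band and a black lid, 56 mm diameter, 65 mm tall, about 0.16 kg. Origin at the centre of its underside, z up. Starts upright on the bench (may be absent).
- jar_2: Red jar with a paper band and a black lid, 56 mm diameter, 65 mm tall, about 0.16 kg. Origin at the centre of its underside, z up. Starts upright on the bench (may be absent).
- jar_3: Red jar with a paper band and a black lid, 56 mm diameter, 65 mm tall, about 0.16 kg. Origin at the centre of its underside, z up. Starts upright on the bench (may be absent).
- oil: Amber oil bottle, 56 mm diameter, 130 mm tall; to be left alone.
- mug: Blue mug, 80 mm diameter, 90 mm tall; to be left alone.
- carton: Cardboard carton 50 x 90 x 50 mm; to be left alone.
- hammer: Hammer lying on the bench; to be left alone.
- wrench: Wrench lying on the bench; to be left alone.
- tin: Bare aluminium tin, 54 mm diameter, 55 mm tall, not one of the red jars; to be left alone.
There are look-alikes about, which are no part of the job. Several things have the shape of the tool_red; the one meant has the colours described above.

How it is judged:
On the way, in this order (a step that is already met when the one before it is completed fails the run):
1. The lever is flipped over and the bar stands open (value of joint clamp above 1.35 rad), for 0.2 s.
2. Every tool lies seated in the lane of its colour while the bar is open (value of joint clamp above 1.35 rad and x of tool_red in the frame of strip_red between -0.039 and -0.011 m and y of tool_red in the frame of strip_red between -0.005 and 0.005 m and z of tool_red in the frame of strip_red between 0.02 and 0.0285 m and angle between the x axis of tool_red and the x axis of strip_red, either way round below 0.07 rad and x of tool_yellow in the frame of strip_yellow between -0.039 and -0.011 m and y of tool_yellow in the frame of strip_yellow between -0.005 and 0.005 m and z of tool_yellow in the frame of strip_yellow between 0.02 and 0.0285 m and angle between the x axis of tool_yellow and the x axis of strip_yellow, either way round below 0.07 rad and x of tool_green in the frame of strip_green between -0.039 and -0.011 m and y of tool_green in the frame of strip_green between -0.005 and 0.005 m and z of tool_green in the frame of strip_green between 0.02 and 0.0285 m and angle between the x axis of tool_green and the x axis of strip_green, either way round below 0.07 rad), for 0.2 s.
3. The lever is snapped back and the bar clamps (value of joint clamp below 0.12 rad), for 0.3 s.
At the end, for the whole second after the job is handed in: Clamp below 0.12 rad; each tool present seated in its colour's lane, shank away from the robot, within 14 mm along, 5 mm across, 0.07 rad, at seated height (30-38.5 mm); each jar present upright (0.06 rad) on the board, centre within 105 x 35 mm of its centre; all at rest (value of joint clamp below 0.12 rad and x of tool_red in the frame of strip_red between -0.039 and -0.011 m and y of tool_red in the frame of strip_red between -0.005 and 0.005 m and z of tool_red in the frame of strip_red between 0.02 and 0.0285 m and angle between the x axis of tool_red and the x axis of strip_red, either way round below 0.07 rad and x of tool_yellow in the frame of strip_yellow between -0.039 and -0.011 m and y of tool_yellow in the frame of strip_yellow between -0.005 and 0.005 m and z of tool_yellow in the frame of strip_yellow between 0.02 and 0.0285 m and angle between the x axis of tool_yellow and the x axis of strip_yellow, either way round below 0.07 rad and x of tool_green in the frame of strip_green between -0.039 and -0.011 m and y of tool_green in the frame of strip_green between -0.005 and 0.005 m and z of tool_green in the frame of strip_green between 0.02 and 0.0285 m and angle between the x axis of tool_green and the x axis of strip_green, either way round below 0.07 rad and x of jar_1 in the frame of board between -0.105 and 0.105 m and y of jar_1 in the frame of board between -0.035 and 0.035 m and z of jar_1 in the frame of board between 0.014 and 0.022 m and angle between each of jar_1, jar_2, jar_3's own z axis and vertical below 0.06 rad and linear speed of each of jar_1, jar_2, jar_3, tool_red, tool_yellow, tool_green below 0.02 m/s and x of jar_2 in the frame of board between -0.105 and 0.105 m and y of jar_2 in the frame of board between -0.035 and 0.035 m and z of jar_2 in the frame of board between 0.014 and 0.022 m and x of jar_3 in the frame of board between -0.105 and 0.105 m and y of jar_3 in the frame of board between -0.035 and 0.035 m and z of jar_3 in the frame of board between 0.014 and 0.022 m); the robot touches nothing.
It fails at once if Another thing on the bench (oil bottle, mug, carton, hammer, wrench, tin) is shifted by more than 30 mm (distance of any of oil, mug, carton, hammer, wrench, tin from where it was at the start of the episode above 0.03 m).
Of tool_red, tool_yellow, tool_green only 2 to 3 are there at a start; the rules pass over those that are not, and their reading is None.
Of jar_1, jar_2, jar_3 only 2 to 3 are there at a start; the rules pass over those that are not, and their reading is None.
At some moment in a run one of tool_red, tool_yellow, tool_green, jar_1, jar_2, jar_3 may be knocked a few centimetres aside while the robot is not near it.
Once in a run the grip may slacken for a moment while it holds something.
It also fails if it takes over 210 s, if anything falls off the work surface, if the arm or the gripper's body presses on something with over 40 N, if the wrist force passes 120 N, or if a joint passes its speed limit or range.

## Working session

There is one attempt and no reset: what is moved stays moved. The work goes in short steps, Python scripts to look and compute and a tool call to move; the robot and the scene stay as the last step left them, time stands still between calls to the robot, and variables do not carry over. Pictures are saved under pics/ and viewed, at most 14 in all, crops included, and the job is handed in when it is done.

Besides the shell and the picture viewer there is one more tool, called after "Call:" as name(argument=value, ...) on one line, values as JSON. servo_tool: Moves the arm, as the interface text tells. Shifts and turns lie within -1 to 1; 1 stands for 0.4 m of shift or 45 degrees of turn. Its arguments: {"type":"object","properties":{"commands":{"type":"string"}},"required":["commands"]}

```bash
mkdir -p pics; ls
cat > h.py <<'E'
import numpy as np, cv2
from rig import arm
def grab(n):
    im,d=arm.get_image(n); c=arm.camera_info(n); return im,d,c
def pts(d,c):
    K=np.array(c["camera_matrix"]);R=np.array(c["rotation"]);o=np.array(c["origin"])
    v,u=np.mgrid[:d.shape[0],:d.shape[1]]
    P=np.stack([(u-K[0,2])/K[0,0]*d,-(v-K[1,2])/K[1,1]*d,-d],-1)
    return P@R.T+o
def ray(c,u,v,z):
    K=np.array(c["camera_matrix"]);R=np.array(c["rotation"]);o=np.array(c["origin"])
    r=R@np.array([(u-K[0,2])/K[0,0],-(v-K[1,2])/K[1,1],-1]);return o+r*(z-o[2])/r[2]
E
python3 - <<'E'
from h import *
for n in("top","side"):
    im,d,c=grab(n);cv2.imwrite(f"pics/{n}0.png",im if n=="side" else cv2.resize(im,(800,600)));print(n,c);np.savez(f"{n}0.npz",im=im,d=d)
print(arm.sense())
E
```

```text
pics
top {'camera_matrix': array([[376.62967681,   0.        , 264.14238754],
       [  0.        , 376.62967681, 189.62884461],
       [  0.        ,   0.        ,   1.        ]]), 'origin': array([0.2980553 , 0.13639019, 1.24162823]), 'rotation': array([-0.69504447, -0.06165311,  0.06601847,  0.71326968])}
side {'camera_matrix': array([[386.40820712,   0.        , 254.40018408],
       [  0.        , 386.40820712, 196.04697148],
       [  0.        ,   0.        ,   1.        ]]), 'origin': array([0.30864092, 1.19473575, 1.14528504]), 'rotation': array([-0.08282752, -0.03796694,  0.38701652,  0.91755999])}
{'time_s': 0.1, 'joint_positions': array([-1.37498367e+00,  3.42640764e-01,  1.52492110e+00,  1.64298638e-05,
        1.27537568e+00, -1.46007021e-01]), 'dq': array([-0.00089585, -0.00293343, -0.00312329,  0.00102154, -0.00011802,
        0.00081089]), 'effort': array([ 3.29923801e-03, -4.34445798e+01, -2.46491897e+01, -1.20145905e-04,
        4.71345978e-03, -9.32256768e-06]), 'tcp_pos': array([ 0.17593927, -0.49429777,  0.24940194]), 'eef_rot': array([-6.72432348e-04,  9.85430615e-01,  1.70076600e-01, -8.88903553e-06]), 'ft_force': array([-0.4397536 ,  0.60677935, -0.38082278]), 'wrist_torque': array([-0.0081871 , -0.0263687 , -0.02643386]), 'grasp_force': 0.0, 'opening': 0.9997909147807043}
```

Rotation is a quaternion [w,x,y,z].

View pics/top0.png

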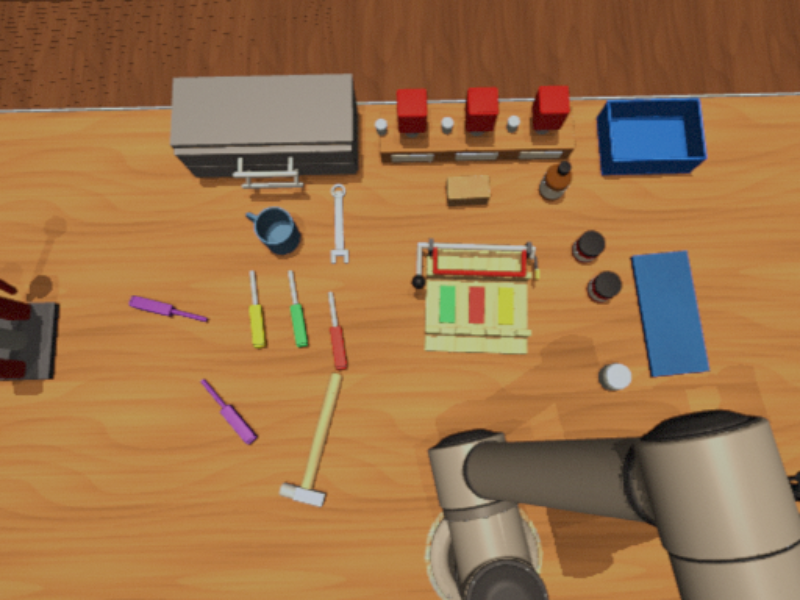

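View pics/side0.png

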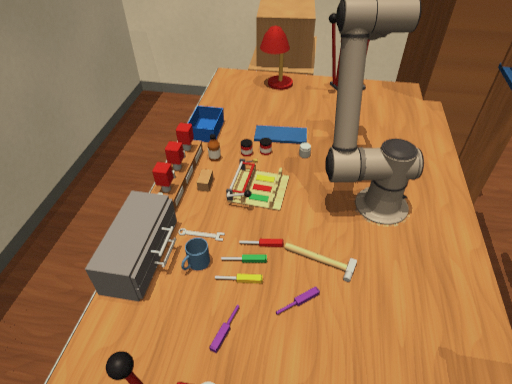

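The top view shows three tools (yellow 257,310; green 297,310; red 335,330), the rack (lanes green, red, yellow from left; ball at 418,282), two red jars (590,247; 604,287) and the board at 670,313. The side view shows the same things, with no third jar.

```bash
sed -i 's/^from rig import arm/from rig import arm\nfrom scipy.spatial.transform import Rotation as Ro/; s/    im,d=arm.get_image(n); c=arm.camera_info(n); return im,d,c/    im,d=arm.get_image(n); c=dict(arm.camera_info(n)); q=c["rotation"]; c["rotation"]=Ro.from_quat([q[1],q[2],q[3],q[0]]).as_matrix(); return im,d,c/' h.py
cat >> h.py <<'E'
HUE=dict(red=((0,6),(174,180)),yellow=((24,34),),green=((50,80),),blue=((100,118),))
def mask(im,col,s=150,v=60):
    h=cv2.cvtColor(im,cv2.COLOR_BGR2HSV);m=0
    for a,b in HUE[col]: m=m|cv2.inRange(h,(a,s,v),(b,255,255))
    return m
def blobs(m,lo=25):
    n,l,st,ce=cv2.connectedComponentsWithStats(m)
    return [(l==i,st[i],ce[i]) for i in range(1,n) if st[i][4]>=lo]
E
python3 - <<'E'
from h import *
for n in("top","side"):
    im,d,c=grab(n);P=pts(d,c)
    print(n,"bench z",np.median(P[...,2][150:220,110:200]))
    for col in HUE:
        for b,st,ce in blobs(mask(im,col)):
            Q=P[b&(d>0)]
            if len(Q)<10: continue
            zt=np.percentile(Q[:,2],90)
            if zt<-.05 or zt>.2: continue
            r=cv2.minAreaRect(np.argwhere(b)[:,::-1].astype(np.float32))
            box=cv2.boxPoints(r)
            print(col,st[4],ce.round(0),"med",np.median(Q,0).round(3),"z90",zt.round(3),"mid",ray(c,*r[0],zt)[:2].round(4), "box",[tuple(ray(c,*p,zt)[:2].round(3).tolist()) for p in box])
E
```

```text
top bench z 0.0008994118175613686
red 545 [308.  69.] med [ 0.863 -0.017  0.178] z90 0.182 mid [ 0.861  -0.0158] box [(0.908, 0.013), (0.907, -0.049), (0.815, -0.044), (0.816, 0.017)]
red 584 [352.  68.] med [ 0.865 -0.154  0.176] z90 0.181 mid [ 0.8596 -0.1514] box [(0.908, -0.119), (0.907, -0.19), (0.812, -0.183), (0.813, -0.113)]
red 516 [263.  70.] med [0.862 0.12  0.178] z90 0.182 mid [0.8593 0.1196] box [(0.905, 0.147), (0.903, 0.089), (0.815, 0.092), (0.816, 0.149)]
red 237 [307. 172.] med [ 0.562 -0.013  0.06 ] z90 0.063 mid [ 0.5815 -0.0115] box [(0.559, 0.088), (0.613, 0.085), (0.604, -0.112), (0.55, -0.108)]
red 201 [305. 195.] med [ 0.501 -0.008  0.013] z90 0.016 mid [ 0.5005 -0.0081] box [(0.465, 0.01), (0.539, 0.003), (0.537, -0.026), (0.462, -0.019)]
red 199 [216. 222.] med [0.418 0.284 0.024] z90 0.027 mid [0.4174 0.2836] box [(0.461, 0.302), (0.464, 0.278), (0.374, 0.265), (0.371, 0.289)]
yellow 206 [323. 196.] med [ 0.496 -0.068  0.013] z90 0.016 mid [ 0.4973 -0.0678] box [(0.536, -0.057), (0.536, -0.083), (0.459, -0.079), (0.459, -0.053)]
yellow 221 [164. 208.] med
[... 1684 characters left out ...]
.455 0.021] z90 0.025 mid [0.4697 0.4576] box [(0.513, 0.453), (0.431, 0.438), (0.427, 0.462), (0.508, 0.477)]
green 66 [258. 197.] med [0.51  0.055 0.011] z90 0.015 mid [0.5108 0.058 ] box [(0.547, 0.068), (0.549, 0.044), (0.475, 0.048), (0.474, 0.072)]
green 90 [252. 259.] med [0.478 0.378 0.019] z90 0.023 mid [0.4694 0.3751] box [(0.507, 0.395), (0.513, 0.369), (0.431, 0.355), (0.427, 0.381)]
blue 868 [206. 122.] med [ 0.864 -0.44   0.038] z90 0.073 mid [ 0.8455 -0.3472] box [(0.895, -0.209), (0.969, -0.502), (0.791, -0.5), (0.737, -0.211)]
blue 50 [293. 140.] med [ 0.406 -0.364  0.015] z90 0.018 mid [ 0.4103 -0.3688] box [(0.446, -0.341), (0.452, -0.383), (0.374, -0.396), (0.37, -0.355)]
```

```bash
cat >> h.py <<'E'
def items(n="top",verbose=True):
    """coloured blobs: handles/strips -> centre, yaw (long axis, towards +x), on the plane of their top"""
    im,d,c=grab(n);P=pts(d,c);out=[]
    for col in("red","yellow","green"):
        for b,st,ce in blobs(mask(im,col,110,60),60):
            z=np.median(P[b&(d>0)][:,2])
            if not -.01<z<.08 or st[4]>400: continue
            zt=min([.013,.024,.058],key=lambda t:abs(t-z))
            xy=np.array([ray(c,u,v,zt)[:2] for v,u in np.argwhere(b)])
            m=xy.mean(0);w,V=np.linalg.eigh(np.cov((xy-m).T));a=V[:,1]*np.sign(V[0,1])
            out.append((col,zt,m,np.arctan2(a[1],a[0]),4*0.866*np.sqrt(w)/2*1))
            if verbose: print(n,col,"z",round(z,3),zt,m.round(4),"yaw",round(out[-1][3],3),"len,wid",(2*np.sqrt(3*w[::-1])).round(3))
    return im,d,c,P,out
E
python3 - <<'E'
from h import *
for n in("top","side"):
    im,d,c,P,o=items(n)
im,d,c=grab("top");P=pts(d,c)
s=(im.max(2)<70)&(d>0)&(P[...,2]>.02)&(P[...,2]<.12)&(P[...,0]>.45)
for b,st,ce in blobs(s.astype(np.uint8),12): 
    Q=P[b];print("dark",st,ce.round(1),np.median(Q,0).round(3),Q[:,2].max().round(3),ray(c,*ce,np.percentile(Q[:,2],80)).round(4))
E
```

```text
top red z 0.06 0.058 [ 0.5703 -0.0138] yaw 1.523 len,wid [0.238 0.058]
top red z 0.013 0.013 [ 0.5016 -0.0082] yaw -0.078 len,wid [0.077 0.029]
top red z 0.024 0.024 [0.4175 0.2839] yaw 0.144 len,wid [0.09  0.024]
top yellow z 0.013 0.013 [ 0.4979 -0.07  ] yaw -0.06 len,wid [0.081 0.033]
top yellow z 0.024 0.024 [0.4674 0.4532] yaw 0.133 len,wid [0.09  0.026]
top green z 0.013 0.013 [0.5045 0.0543] yaw -0.045 len,wid [0.076 0.03 ]
top green z 0.024 0.024 [0.4655 0.3655] yaw 0.181 len,wid [0.089 0.023]
side red z 0.018 0.013 [ 0.5529 -0.9378] yaw -1.524 len,wid [0.145 0.139]
side red z 0.058 0.058 [ 0.5733 -0.0138] yaw 1.568 len,wid [0.244 0.055]
side red z 0.01 0.013 [ 0.5051 -0.0064] yaw -0.06 len,wid [0.078 0.03 ]
side red z 0.02 0.024 [0.419  0.2941] yaw 0.149 len,wid [0.088 0.036]
side yellow z 0.01 0.013 [ 0.5003 -0.068 ] yaw -0.077 len,wid [0.083 0.044]
side yellow z 0.022 0.024 [0.4687 0.4559] yaw 0.14 len,wid [0.087 0.026]
side green z 0.011 0.013 [0.508  0.0554] yaw -0.039 len,wid [0.079 0.032]
side green z 0.02 0.024 [0.4678 0.3754] yaw 0.181 len,wid [0.089 0.031]
dark [188
[... 1037 characters left out ...]
98.8 128.4] [0.727 0.005 0.028] 0.043 [0.7252 0.0039 0.0329]
dark [164 134  21  19 161] [171.5 140.6] [0.691 0.43  0.055] 0.09 [0.6798 0.421  0.0732]
dark [171 143  21  19 137] [183.5 154.9] [0.633 0.383 0.051] 0.089 [0.6317 0.3823 0.0714]
dark [370 148  17  17 210] [377.8 156.1] [ 0.614 -0.245  0.064] 0.071 [ 0.6133 -0.2435  0.0667]
dark [379 174  18  17 220] [387.9 182.1] [ 0.528 -0.27   0.064] 0.07 [ 0.527  -0.2689  0.0665]
dark [264 176   8   9  52] [267.4 180.2] [0.537 0.117 0.097] 0.105 [0.5359 0.1158 0.1003]
dark [  0 180  10   8  40] [  4.2 183.6] [0.55  0.942 0.08 ] 0.102 [0.5478 0.9335 0.0909]
dark [  0 191  28  27 465] [ 12.1 204.3] [0.493 0.925 0.048] 0.119 [0.483  0.9062 0.0855]
```

```bash
cat >> h.py <<'E'
def down(yaw):
    x=np.array([np.cos(yaw),np.sin(yaw),0]);z=np.array([0,0,-1.]);return np.stack([x,np.cross(z,x),z],1)
RO=np.array([.478,-.0056]);RY=-.056
def rk(x,y,z,ro=None):
    c,s=np.cos(RY),np.sin(RY);o=RO if ro is None else ro
    return [o[0]+c*x-s*y,o[1]+s*x+c*y,z]
def ball(a): return rk(.14-.09*np.cos(.349+a),.125,.0555+.09*np.sin(.349+a))
def plan(*tg,frm=None):
    """tg: (xyz,yaw) -> shift, turn in servo units from the pose now (or frm)"""
    s=arm.sense();q=s["eef_rot"];p=s["tcp_pos"];R=Ro.from_quat([q[1],q[2],q[3],q[0]]).as_matrix()
    if frm: p,R=np.array(frm[0]),down(frm[1])
    for xyz,yaw in tg:
        t=R.T@(np.array(xyz)-p)/.4; r=Ro.from_matrix(R.T@down(yaw)).as_rotvec()/(np.pi/4)
        print(" ".join("%.3f"%v for v in [*t,*r]))
E
python3 - <<'E'
from h import *
print(ball(0),ball(1.6))
plan(([.40,-.17,.25],RY))
plan(([.540,.116,.2],RY),(ball(0)[:2]+[.088],RY),frm=([.40,-.17,.25],RY))
plan(*[(ball(a),RY) for a in(.1,.3,.5,.7,.9,1.1,1.3,1.5,1.58)],frm=(ball(0),RY))
E
```

```text
[np.float64(0.5403350945350581), np.float64(0.1161018375432733), np.float64(0.08627624371052489)] [np.float64(0.6579574358902454), np.float64(0.10950809232425754), np.float64(0.13913964881643345)]
0.800 -0.577 -0.000 -0.000 0.000 0.506
0.309 -0.733 0.125 0.000 0.000 0.000
0.310 -0.734 0.405 0.000 0.000 0.000
0.009 0.000 -0.021 0.000 0.000 0.000
0.032 0.000 -0.059 0.000 0.000 0.000
0.063 0.000 -0.092 0.000 0.000 0.000
0.099 0.000 -0.118 0.000 0.000 0.000
0.140 0.000 -0.137 0.000 0.000 0.000
0.184 0.000 -0.146 0.000 0.000 0.000
0.229 -0.000 -0.147 0.000 0.000 0.000
0.273 0.000 -0.139 0.000 0.000 0.000
0.290 -0.000 -0.134 0.000 0.000 0.000
```

```bash
python3 -c "
from h import *
print(arm.sense()['tcp_pos'])"
```

```text
[ 0.17596712 -0.49456791  0.24987061]
```

Call:
servo_tool(commands="0.7 0.8 -0.577 0 0 0 0.506; 0.7 0.8 -0.577 0 0 0 0.506; 0.7 0.8 -0.577 0 0 0 0.506; 0.7 0.8 -0.577 0 0 0 0.506; 0.7 0.8 -0.577 0 0 0 0.506; 0.7 0.8 -0.577 0 0 0 0.506; 0.7 0.8 -0.577 0 0 0 0.506; 0.7 0.8 -0.577 0 0 0 0.506; 0.7 0.8 -0.577 0 0 0 0.506; 0.7 0.8 -0.577 0 0 0 0.506")

```text
time_s: 1.35
tcp_pos: [0.4005, -0.169, 0.25]
eef_rot: [0.0, 1.0, -0.026, -0.0]
ft_force: [-0.3, -1.6, 0.5]
opening: 0.701
grasp_force: 0.0
```

Call:
servo_tool(commands="0.7 0.309 -0.733 0.125 0 0 0; 0.7 0.309 -0.733 0.125 0 0 0; 0.7 0.309 -0.733 0.125 0 0 0; 0.7 0.309 -0.733 0.125 0 0 0; 0.7 0.309 -0.733 0.125 0 0 0; 0.7 0.309 -0.733 0.125 0 0 0; 0.7 0.309 -0.733 0.125 0 0 0; 0.7 0.309 -0.733 0.125 0 0 0; 0.7 0.309 -0.733 0.125 0 0 0; 0.7 0.309 -0.733 0.125 0 0 0")

```text
time_s: 2.35
tcp_pos: [0.5397, 0.1139, 0.2002]
eef_rot: [0.0, 1.0, -0.029, -0.0]
ft_force: [-0.6, -0.1, 0.8]
opening: 0.701
grasp_force: 0.0
```

Run:
```python
from h import *
s=arm.sense();print(s['joint_positions'].round(2))
b=ball(0);plan((b[:2]+[.2],RY),(b,RY))
im,d,c,P,o=items("top")
cv2.imwrite("pics/side1.png",cv2.resize(grab("side")[0][100:260,180:380],(800,600)))
```

```text
[ 0.07  0.43  1.53 -0.    1.18  1.7 ]
0.001 -0.006 0.000 0.001 0.000 -0.003
0.001 -0.006 0.285 0.001 0.000 -0.003
top red z 0.06 0.058 [ 0.5671 -0.0754] yaw -1.199 len,wid [0.108 0.041]
top red z 0.024 0.024 [0.4171 0.2838] yaw 0.143 len,wid [0.09  0.024]
top yellow z 0.013 0.013 [ 0.4978 -0.0699] yaw -0.064 len,wid [0.081 0.033]
top yellow z 0.024 0.024 [0.4678 0.4531] yaw 0.125 len,wid [0.09  0.026]
top green z 0.025 0.024 [0.4655 0.3655] yaw 0.181 len,wid [0.089 0.023]
```

View pics/side1.png

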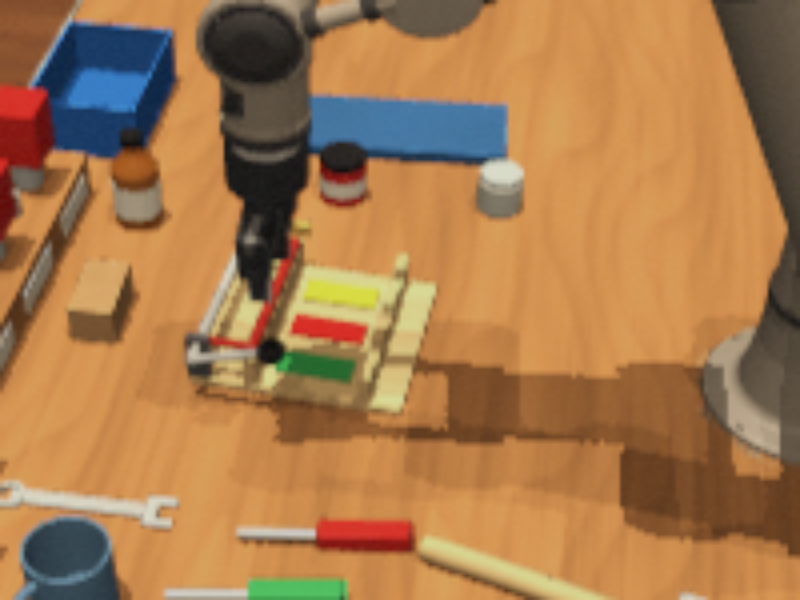

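The gripper hangs above the ball (crop 268,350) and the bench around it is free, so I descend and grip the ball.

Call:
servo_tool(commands="0.7 0 -0.006 0.1 0 0 0; 0.7 0 -0.006 0.2 0 0 0; 0.7 0 -0.006 0.285 0 0 0; 0.7 0 -0.006 0.285 0 0 0; 0 0 -0.006 0.285 0 0 0; 0 0 -0.006 0.285 0 0 0; 0 0 -0.006 0.285 0 0 0; 0 0 -0.006 0.285 0 0 0; 0 0 -0.006 0.285 0 0 0")

```text
time_s: 3.35
tcp_pos: [0.5411, 0.1153, 0.0888]
eef_rot: [0.002, 1.0, -0.028, 0.002]
ft_force: [-1.6, -13.7, 4.7]
opening: 0.317
grasp_force: 58.7
```

Call:
servo_tool(commands="0 0.009 0 -0.021 0 0 0; 0 0.032 0 -0.059 0 0 0; 0 0.063 0 -0.092 0 0 0; 0 0.099 0 -0.118 0 0 0; 0 0.14 0 -0.137 0 0 0; 0 0.184 0 -0.146 0 0 0; 0 0.229 0 -0.147 0 0 0; 0 0.273 0 -0.139 0 0 0; 0 0.29 0 -0.134 0 0 0; 0 0.29 0 -0.134 0 0 0")

```text
time_s: 4.35
tcp_pos: [0.6571, 0.1116, 0.1411]
eef_rot: [-0.0, 1.0, -0.028, 0.002]
ft_force: [2.5, -0.4, 1.9]
opening: 0.004
grasp_force: 1.0
```

Run:
```python
from h import *
cv2.imwrite("pics/side2.png",cv2.resize(grab("side")[0][120:240,200:360],(800,600)))
```

```text
(no output)
```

View pics/side2.png

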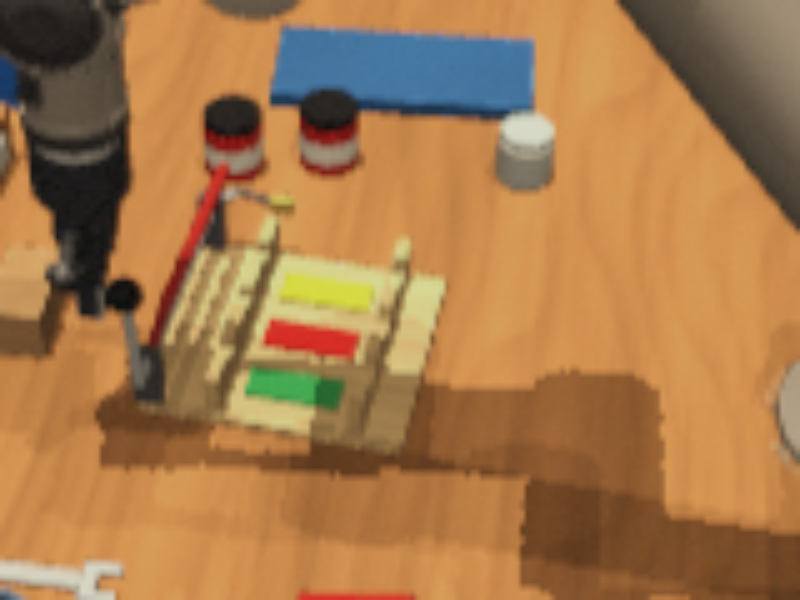

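The bar stands up and the ball is at crop (122,295). The finger slipped off behind the ball, so I go straight up clear of it, then to the yellow tool.

Call:
servo_tool(commands="0 0 0 -0.1 0 0 0; 0 0 0 -0.2 0 0 0; 0.6 0 0 -0.27 0 0 0; 0.6 0 0 -0.27 0 0 0")

```text
time_s: 4.8
tcp_pos: [0.6564, 0.1125, 0.2536]
eef_rot: [-0.0, 1.0, -0.027, 0.004]
ft_force: [0.1, -0.8, -0.1]
opening: 0.329
grasp_force: 0.0
```

Run:
```python
from h import *
im,d,c,P,o=items("top")
m=(P[...,2]>.08)&(P[...,2]<.16)&(abs(P[...,0]-.64)<.06)&(abs(P[...,1]-.11)<.025)&(im.max(2)<80)
print("ball",m.sum(),np.median(P[m],0) if m.any() else 0, "want",ball(1.6))
for col,zt,m,a,_ in o:
    if zt==.024:
        g=m+.015*np.array([np.cos(a),np.sin(a)]);print(col,g);plan(([*g,.1],a),([*g,.024],a))
```

```text
top red z 0.023 0.024 [0.417  0.2838] yaw 0.147 len,wid [0.09  0.024]
top yellow z 0.013 0.013 [ 0.4979 -0.07  ] yaw -0.06 len,wid [0.081 0.033]
top yellow z 0.024 0.024 [0.4674 0.4532] yaw 0.133 len,wid [0.09  0.026]
top green z 0.025 0.024 [0.4655 0.3655] yaw 0.181 len,wid [0.089 0.023]
ball 0 0 want [np.float64(0.6579574358902454), np.float64(0.10950809232425754), np.float64(0.13913964881643345)]
red [0.43184987 0.2860151 ]
-0.584 -0.403 0.374 -0.000 -0.005 -0.257
-0.585 -0.402 0.564 -0.000 -0.005 -0.257
yellow [0.48222628 0.45515946]
-0.481 -0.832 0.375 -0.000 -0.005 -0.240
-0.482 -0.832 0.565 -0.000 -0.005 -0.240
green [0.48022147 0.36816182]
-0.474 -0.614 0.375 -0.000 -0.005 -0.300
-0.475 -0.614 0.565 -0.000 -0.005 -0.300
```

Call:
servo_tool(commands="0.6 -0.481 -0.832 0 0 0 -0.24; 0.6 -0.481 -0.832 0 0 0 -0.24; 0.6 -0.481 -0.832 0 0 0 -0.24; 0.6 -0.481 -0.832 0 0 0 -0.24; 0.6 -0.481 -0.832 0 0 0 -0.24; 0.6 -0.481 -0.832 0 0 0 -0.24; 0.6 -0.481 -0.832 0 0 0 -0.24; 0.6 -0.481 -0.832 0 0 0 -0.24; 0.6 -0.481 -0.832 0.2 0 -0.005 -0.24; 0.6 -0.481 -0.832 0.3 0 -0.005 -0.24")

```text
time_s: 5.85
tcp_pos: [0.4803, 0.4561, 0.1464]
eef_rot: [-0.0, 0.998, 0.068, -0.002]
ft_force: [-0.4, -0.0, -0.7]
opening: 0.601
grasp_force: 0.0
```

Run:
```python
from h import *
im,d,c,P,o=items("top")
m=(P[...,2]>.08)&(P[...,2]<.16)&(abs(P[...,0]-.64)<.06)&(abs(P[...,1]-.11)<.025)&(im.max(2)<80)
print("ball",m.sum(),np.median(P[m],0) if m.any() else 0, "want",ball(1.6))
S=[x for x in o if x[1]==.013];print(S)
plan(([.4823,.4551,.024],.133))
```

```text
top red z 0.013 0.013 [ 0.5014 -0.0081] yaw -0.08 len,wid [0.077 0.029]
top red z 0.024 0.024 [0.4171 0.2839] yaw 0.142 len,wid [0.091 0.024]
top yellow z 0.013 0.013 [ 0.4979 -0.07  ] yaw -0.06 len,wid [0.081 0.033]
top green z 0.013 0.013 [0.504  0.0543] yaw -0.053 len,wid [0.076 0.03 ]
top green z 0.023 0.024 [0.4669 0.3661] yaw 0.18 len,wid [0.088 0.023]
ball 60 [0.65378044 0.10839268 0.15066156] want [np.float64(0.6579574358902454), np.float64(0.10950809232425754), np.float64(0.13913964881643345)]
[('red', 0.013, array([ 0.50137551, -0.00813415]), np.float64(-0.08025700869466629), array([0.0144614, 0.0384802])), ('yellow', 0.013, array([ 0.49785221, -0.07002589]), np.float64(-0.060420430933947264), array([0.01649752, 0.04031947])), ('green', 0.013, array([0.50396436, 0.05432583]), np.float64(-0.05255220836750079), array([0.0151489, 0.0380019]))]
0.021 -0.007 0.278 0.010 0.024 0.002
```

Call:
servo_tool(commands="0.6 0.01 -0.004 0.1 0 0 0; 0.6 0.01 -0.004 0.2 0 0 0; 0.6 0.01 -0.004 0.308 0 0 0; 0.6 0.01 -0.004 0.308 0 0 0; 0 0.01 -0.004 0.308 0 0 0; 0 0.01 -0.004 0.308 0 0 0; 0 0.01 -0.004 0.308 0 0 0; 0 0.01 -0.004 0.308 0 0 0; 0 0.01 -0.004 0.2 0 0 0; 0 0.01 -0.004 0.1 0 0 0")

```text
time_s: 6.9
tcp_pos: [0.4852, 0.4565, 0.1085]
eef_rot: [0.001, 0.998, 0.066, -0.003]
ft_force: [-0.0, 0.7, -0.3]
opening: 0.263
grasp_force: 60.6
```

Run:
```python
from h import *
s=arm.sense();print(s)
plan((rk(.010,-.062,.16),RY),(rk(.010,-.062,.08),RY))
```

```text
{'time_s': 6.9, 'joint_positions': array([0.63907268, 0.72618553, 1.26710347, 0.00232615, 1.15353364,
       2.0760563 ]), 'dq': array([-0.00295329, -0.46345092, -0.36802075, -0.00144151,  0.77683185,
        0.00134931]), 'effort': array([ 2.33673044e-01, -5.67447674e+01, -2.05002326e+01,  5.42187816e-03,
       -7.11733103e-01, -7.74224554e-04]), 'tcp_pos': array([0.48520359, 0.4565223 , 0.10853627]), 'eef_rot': array([ 5.23002592e-04,  9.97790217e-01,  6.63831060e-02, -2.77355350e-03]), 'ft_force': array([-0.04769452,  0.65340289, -0.32090174]), 'wrist_torque': array([ 0.06636387, -0.04212808, -0.03214674]), 'grasp_force': 60.5746865272522, 'opening': 0.26295921278910905}
-0.176 1.300 -0.127 0.002 0.007 0.240
-0.175 1.300 0.073 0.002 0.007 0.240
```

Call:
servo_tool(commands="0 0 0 -0.1 0 0 0; 0 0 0.1 -0.127 0 0 0; 0 -0.1 0.7 -0.127 0 0 0.12; 0 -0.1 0.7 -0.127 0 0 0.12; 0 -0.1 0.7 -0.127 0 0 0.12; 0 -0.1 0.7 -0.127 0 0 0.12; 0 -0.1 0.7 -0.127 0 0 0.12; 0 -0.1 0.7 -0.127 0 0 0.12; 0 -0.1 0.7 -0.127 0 0 0.12; 0 -0.1 0.7 -0.127 0 0 0.12")

```text
time_s: 7.9
tcp_pos: [0.4836, 0.1749, 0.159]
eef_rot: [-0.0, 1.0, 0.02, -0.001]
ft_force: [0.3, -0.2, -0.9]
opening: 0.259
grasp_force: 60.6
```

Run:
```python
from h import *
s=arm.sense();print(s['opening'],s['grasp_force'])
plan((rk(.010,-.062,.16),RY),(rk(.010,-.062,.08),RY))
```

```text
0.259093166994416 60.55406212806702
-0.021 0.607 -0.003 -0.000 0.004 0.121
-0.021 0.607 0.197 -0.000 0.004 0.121
```

Call:
servo_tool(commands="0 -0.021 0.607 -0.003 0 0.003 0.121; 0 -0.021 0.607 -0.003 0 0.003 0.121; 0 -0.021 0.607 -0.003 0 0.003 0.121; 0 -0.021 0.607 -0.003 0 0.003 0.121; 0 -0.021 0.607 -0.003 0 0.003 0.121; 0 -0.021 0.607 0.1 0 0.003 0.121; 0 -0.021 0.607 0.147 0 0.003 0.121; 0 -0.021 0.607 0.147 0 0.003 0.121; 0 -0.021 0.607 0.147 0 0.003 0.121; 0 -0.021 0.607 0.147 0 0.003 0.121")

```text
time_s: 8.9
tcp_pos: [0.4854, -0.0682, 0.1009]
eef_rot: [0.0, 1.0, -0.027, 0.0]
ft_force: [0.4, 0.8, -1.5]
opening: 0.265
grasp_force: 60.5
```

```bash
cat >> h.py <<'E'
def look(col):
    """handle centre & yaw seen at height zt (held tool), rack frame"""
    pass
E
python3 - <<'E'
from h import *
print(arm.sense()['tcp_pos'],arm.sense()['opening'])
plan((rk(.010,-.062,.058),RY))
cv2.imwrite("pics/s3.png",cv2.resize(grab("side")[0][120:240,200:360],(800,600)))
E
```

```text
[ 0.48537643 -0.06822102  0.10092447] 0.2648255441747994
-0.002 -0.000 0.107 0.001 -0.001 0.002
```

View pics/s3.png

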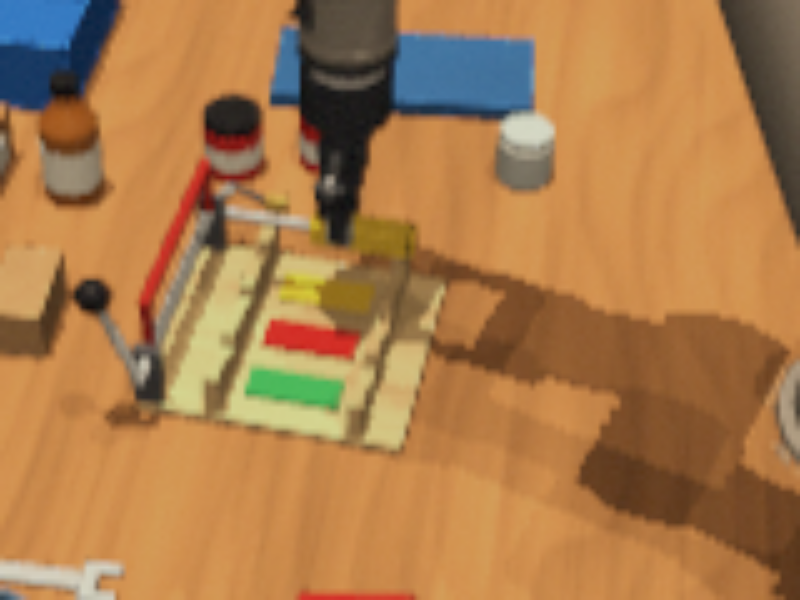

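The tool hangs level over the yellow lane (held at crop 340,235). Lowering.

Call:
servo_tool(commands="0 0 0 0.04 0 0 0; 0 0 0 0.08 0 0 0; 0 0 0 0.1 0 0 0; 0 0 0 0.107 0 0 0; 0 0 0 0.107 0 0 0; 0 0 0 0.107 0 0 0")

```text
time_s: 9.55
tcp_pos: [0.4847, -0.0686, 0.0604]
eef_rot: [0.001, 1.0, -0.028, 0.001]
ft_force: [-10.1, 2.9, 28.4]
opening: 0.263
grasp_force: 65.1
```

Call:
servo_tool(commands="0 0 0 -0.005 0 0 0; 0.5 0 0 -0.005 0 0 0; 0.5 0 0 -0.005 0 0 0; 0.5 0 0 -0.005 0 0 0; 0.5 0 0 -0.1 0 0 0; 0.5 0 0 -0.2 0 0 0; 0.5 0 0 -0.3 0 0 0; 0.5 0 -0.3 -0.3 0 0 0; 0.5 0 -0.3 -0.3 0 0 0; 0.5 0 -0.3 -0.3 0 0 0")

```text
time_s: 10.55
tcp_pos: [0.4909, 0.054, 0.177]
eef_rot: [-0.0, 1.0, -0.027, -0.001]
ft_force: [1.7, 0.3, -0.8]
opening: 0.499
grasp_force: 0.0
```

```bash
cat >> h.py <<'E'
def seated(o):
    c,s=np.cos(RY),np.sin(RY)
    for col,zt,m,a,_ in o:
        if zt==.058:
            e=m-RO; print("SEAT",col,"rack x,y of handle centre",(c*e[0]+s*e[1]).round(4),(-s*e[0]+c*e[1]).round(4),"dyaw",round(a-RY,3))
def reach(o,col,dz=.024):
    for k,zt,m,a,_ in o:
        if k==col and zt==.024:
            g=m+.015*np.array([np.cos(a),np.sin(a)]);print("grasp",g,a);plan(([*g,.1],a),([*g,dz],a))
E
python3 - <<'E'
from h import *
im,d,c,P,o=items("top");seated(o);reach(o,"green")
cv2.imwrite("pics/s4.png",cv2.resize(grab("side")[0][120:240,200:360],(800,600)))
E
```

```text
top red z 0.013 0.013 [ 0.491  -0.0069] yaw -0.091 len,wid [0.044 0.032]
top red z 0.024 0.024 [0.4176 0.2838] yaw 0.147 len,wid [0.09  0.023]
top yellow z 0.012 0.013 [ 0.5009 -0.0575] yaw -0.051 len,wid [0.069 0.016]
top green z 0.013 0.013 [0.4901 0.0555] yaw 0.369 len,wid [0.04  0.028]
top green z 0.024 0.024 [0.4655 0.3655] yaw 0.181 len,wid [0.089 0.023]
grasp [0.48022147 0.36816182] 0.18082149973155248
-0.068 -0.779 0.193 -0.002 0.002 -0.298
-0.068 -0.779 0.383 -0.002 0.002 -0.298
```

View pics/s4.png

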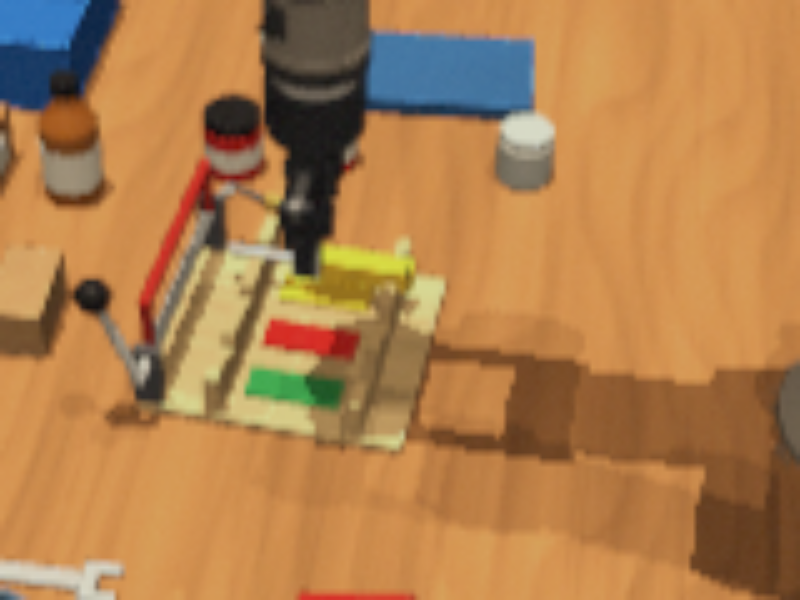

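The yellow tool lies in its lane (crop 340,270). On to the green one.

Call:
servo_tool(commands="0.6 -0.068 -0.779 0 0 0 -0.298; 0.6 -0.068 -0.779 0 0 0 -0.298; 0.6 -0.068 -0.779 0 0 0 -0.298; 0.6 -0.068 -0.779 0 0 0 -0.298; 0.6 -0.068 -0.779 0 0 0 -0.298; 0.6 -0.068 -0.779 0 0 0 -0.298; 0.6 -0.068 -0.779 0 0 0 -0.298; 0.6 -0.068 -0.779 0.1 0 0 -0.298; 0.6 -0.068 -0.779 0.193 0 0 -0.298; 0.6 -0.068 -0.779 0.193 0 0 -0.298")

```text
time_s: 11.65
tcp_pos: [0.4789, 0.3607, 0.0943]
eef_rot: [0.003, 0.996, 0.088, -0.006]
ft_force: [-0.6, 0.0, -0.8]
opening: 0.597
grasp_force: 0.0
```

```bash
cat >> h.py <<'E'
def seated(n="top"):
    im,d,c=grab(n);P=pts(d,c);co,s=np.cos(RY),np.sin(RY)
    for col in("red","yellow","green"):
        m=(mask(im,col,90,40)>0)&(P[...,2]>.045)&(P[...,2]<.07)&(P[...,0]>.4)&(P[...,0]<.53)&(abs(P[...,1])<.1)
        if m.sum()<40: continue
        xy=np.array([ray(c,u,v,.058)[:2] for v,u in np.argwhere(m)]);r=(xy-RO)@np.array([[co,-s],[s,co]])
        mm=r.mean(0);w,V=np.linalg.eigh(np.cov((r-mm).T));a=V[:,1]*np.sign(V[0,1])
        print("SEAT",n,col,m.sum(),"handle centre in rack",mm.round(4),"dyaw",np.arctan2(a[1],a[0]).round(3),"z",np.median(P[m][:,2]).round(4),"x range",r[:,0].min().round(3),r[:,0].max().round(3))
E
python3 - <<'E'
from h import *
seated();seated("side")
print(arm.sense()['tcp_pos']);plan(([.4802,.3682,.024],.181))
E
```

```text
SEAT top yellow 238 handle centre in rack [-0.0102 -0.0602] dyaw -0.132 z 0.0574 x range -0.053 0.037
SEAT side yellow 53 handle centre in rack [ 0.0011 -0.0301] dyaw -1.208 z 0.0537 x range -0.052 0.038
[0.48193316 0.36254216 0.09968113]
-0.001 -0.015 0.189 0.001 0.003 -0.006
```

Call:
servo_tool(commands="0.6 0 -0.015 0.1 0 0 0; 0.6 0 -0.015 0.189 0 0 0; 0.6 0 -0.015 0.189 0 0 0; 0 0 -0.015 0.189 0 0 0; 0 0 -0.015 0.189 0 0 0; 0 0 -0.015 0.189 0 0 0; 0 0 -0.015 0.189 0 0 0; 0 0 -0.015 0 0 0 0; 0 0 -0.015 -0.15 0 0 0; 0 0 -0.015 -0.15 0 0 0")

```text
time_s: 12.75
tcp_pos: [0.4814, 0.3701, 0.1646]
eef_rot: [-0.001, 0.996, 0.089, 0.002]
ft_force: [1.0, 0.6, -1.6]
opening: 0.265
grasp_force: 59.6
```

Run:
```python
from h import *
im,d,c=grab("top");P=pts(d,c)
h=cv2.cvtColor(im,cv2.COLOR_BGR2HSV)
m=(P[...,2]>.045)&(P[...,2]<.07)&(P[...,0]>.41)&(P[...,0]<.53)&(P[...,1]<-.03)&(P[...,1]>-.1)
m&=cv2.inRange(h,(22,190,60),(36,255,255))>0
xy=np.array([ray(c,u,v,.058)[:2] for v,u in np.argwhere(m)])
r=cv2.minAreaRect(xy.astype(np.float32)*1000);print(m.sum(),r, (xy.mean(0)),np.polyfit(xy[:,0],xy[:,1],1))
print(arm.sense()['tcp_pos'],arm.sense()['opening'])
plan((rk(.010,.062,.16),RY),(rk(.010,.062,.1),RY))
```

```text
2 ((421.81622314453125, -57.130523681640625), (6.313446998596191, 0.0), -91.47881317138672) [ 0.42181625 -0.05713052] [ 38.73330792 -16.39546914]
[0.48352136 0.37145324 0.17057525] 0.2594812610272771
-0.120 0.780 0.021 -0.008 -0.015 0.298
-0.122 0.781 0.171 -0.008 -0.015 0.298
```

Call:
servo_tool(commands="0 -0.12 0.78 0.01 0 0 0.298; 0 -0.12 0.78 0.01 0 0 0.298; 0 -0.12 0.78 0.01 0 0 0.298; 0 -0.12 0.78 0.01 0 0 0.298; 0 -0.12 0.78 0.01 0 0 0.298; 0 -0.12 0.78 0.01 0 0 0.298; 0 -0.12 0.78 0.01 0 0 0.298; 0 -0.12 0.78 0.1 0 0 0.298; 0 -0.12 0.78 0.171 0 0 0.298; 0 -0.12 0.78 0.171 0 0 0.298")

```text
time_s: 13.8
tcp_pos: [0.4862, 0.0537, 0.0894]
eef_rot: [0.0, 1.0, -0.029, -0.003]
ft_force: [0.6, 0.6, -1.0]
opening: 0.265
grasp_force: 59.8
```

Run:
```python
from h import *
print(arm.sense()['tcp_pos'],arm.sense()['opening'])
plan((rk(.010,.062,.059),RY))
im=grab("top")[0];cv2.imwrite("pics/t5.png",cv2.resize(im[140:245,250:390],(800,600),interpolation=cv2.INTER_CUBIC))
```

```text
[0.48621347 0.0536585  0.08942807] 0.26463219679668587
0.013 -0.006 0.076 0.001 0.008 -0.001
```

View pics/t5.png

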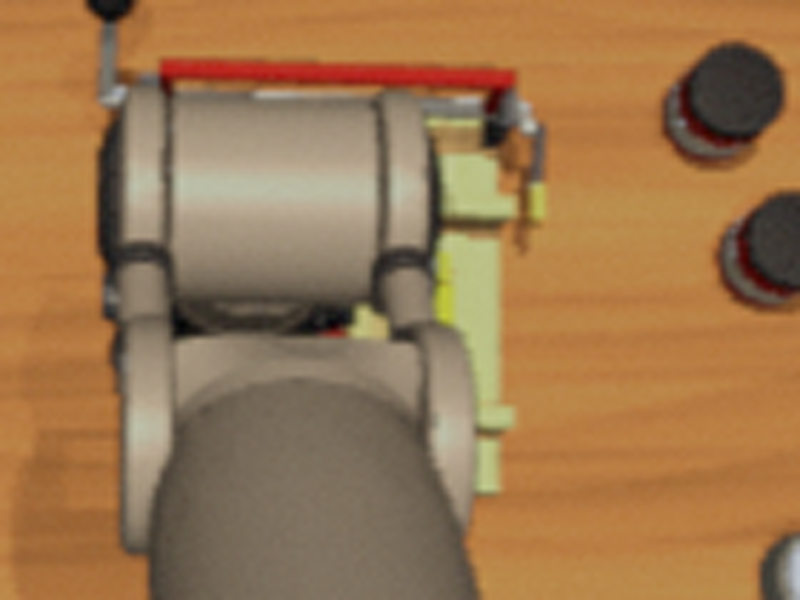

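The arm hides the rack from above, so I just lower the green tool and check later.

Call:
servo_tool(commands="0 0.005 -0.003 0.03 0 0 0; 0 0.005 -0.003 0.055 0 0 0; 0 0.005 -0.003 0.07 0 0 0; 0 0.005 -0.003 0.07 0 0 0; 0 0.005 -0.003 0.07 0 0 0; 0 0.005 -0.003 0.07 0 0 0")

```text
time_s: 14.45
tcp_pos: [0.4905, 0.0551, 0.0636]
eef_rot: [0.0, 1.0, -0.028, -0.0]
ft_force: [-0.7, -0.2, -1.2]
opening: 0.264
grasp_force: 59.9
```

Call:
servo_tool(commands="0 0 0 0.008 0 0 0; 0 0 0 0.01 0 0 0; 0 0 0 0.01 0 0 0; 0 0 0 0.01 0 0 0")

```text
time_s: 14.85
tcp_pos: [0.4908, 0.055, 0.061]
eef_rot: [0.0, 1.0, -0.028, 0.0]
ft_force: [-3.7, 0.7, 16.3]
opening: 0.264
grasp_force: 62.1
```

Contact at the seated height; release and retreat well away so the rack can be seen.

Call:
servo_tool(commands="0.5 0 0 0 0 0 0; 0.5 0 0 0 0 0 0; 0.5 0 0 0 0 0 0; 0.5 0 0 -0.12 0 0 0; 0.5 0 0 -0.25 0 0 0; 0.5 -0.1 -0.55 -0.25 0 0 -0.25; 0.5 -0.1 -0.55 -0.25 0 0 -0.25; 0.5 -0.1 -0.55 -0.25 0 0 -0.25; 0.5 -0.1 -0.55 -0.25 0 0 -0.25; 0.5 -0.1 -0.55 -0.25 0 0 -0.25")

```text
time_s: 15.85
tcp_pos: [0.4618, 0.2805, 0.1591]
eef_rot: [-0.0, 0.997, 0.071, -0.001]
ft_force: [0.8, 0.2, 0.1]
opening: 0.497
grasp_force: 0.0
```

Run:
```python
from h import *
seated()
im,d,c,P,o=items("top");reach(o,"red")
cv2.imwrite("pics/t6.png",cv2.resize(im[150:240,255:375],(800,600),interpolation=cv2.INTER_CUBIC))
```

```text
SEAT top yellow 236 handle centre in rack [-0.0102 -0.0601] dyaw -0.157 z 0.0577 x range -0.053 0.037
SEAT top green 203 handle centre in rack [-0.0068  0.0614] dyaw -0.032 z 0.0578 x range -0.051 0.037
top red z 0.013 0.013 [ 0.5015 -0.0082] yaw -0.082 len,wid [0.077 0.029]
top yellow z 0.056 0.058 [ 0.4743 -0.0637] yaw 0.017 len,wid [0.103 0.033]
top green z 0.057 0.058 [0.4812 0.0577] yaw -0.033 len,wid [0.096 0.028]
```

View pics/t6.png

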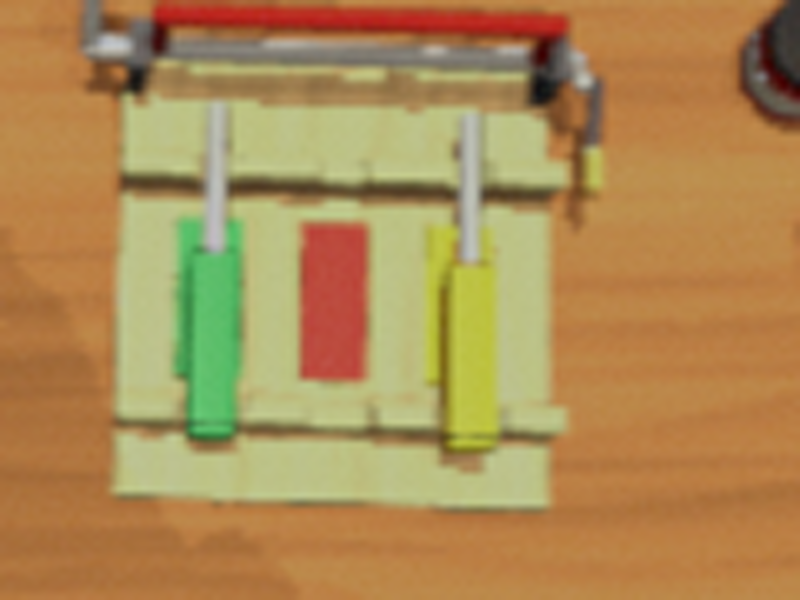

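The green (213,340) and yellow (470,355) tools lie straight in their notches. Red is under the gripper.

Run:
```python
from h import *
items("side");s=arm.sense();print(s['tcp_pos'])
plan(([.4319,.286,.1],.145),([.4319,.286,.0245],.145))
```

```text
side red z 0.018 0.013 [ 0.5532 -0.9379] yaw 1.544 len,wid [0.145 0.139]
side red z 0.02 0.024 [0.4199 0.2946] yaw 0.155 len,wid [0.088 0.038]
[0.4622075  0.27817587 0.15875025]
-0.072 -0.030 0.147 0.000 0.003 -0.002
-0.071 -0.030 0.336 0.000 0.003 -0.002
```

Call:
servo_tool(commands="0.6 -0.072 -0.03 0 0 0 0; 0.6 -0.072 -0.03 0 0 0 0; 0.6 -0.072 -0.03 0.1 0 0 0; 0.6 -0.072 -0.03 0.2 0 0 0; 0.6 -0.072 -0.03 0.29 0 0 0; 0.6 -0.072 -0.03 0.336 0 0 0; 0.6 -0.072 -0.03 0.336 0 0 0; 0 -0.072 -0.03 0.336 0 0 0; 0 -0.072 -0.03 0.336 0 0 0; 0 -0.072 -0.03 0.336 0 0 0")

```text
time_s: 17.0
tcp_pos: [0.4336, 0.285, 0.0264]
eef_rot: [-0.0, 0.998, 0.07, 0.001]
ft_force: [-0.3, -1.7, 3.5]
opening: 0.258
grasp_force: 59.5
```

Call:
servo_tool(commands="0 0 0 0 0 0 0; 0 0 0 -0.1 0 0 0; 0 0 0 -0.2 0 0 0; 0 0 0 -0.34 0 0 0; 0 0 0 -0.34 0 0 0; 0 0 0 -0.34 0 0 0")

```text
time_s: 17.6
tcp_pos: [0.4332, 0.2852, 0.1627]
eef_rot: [-0.001, 0.998, 0.07, 0.001]
ft_force: [-0.2, 0.4, -2.2]
opening: 0.263
grasp_force: 59.4
```

Run:
```python
from h import *
s=arm.sense();print(s['tcp_pos'],s['opening'])
plan((rk(.012,0,.16),RY),(rk(.012,0,.09),RY))
```

```text
[0.43323603 0.28522266 0.16271087] 0.26345997791061876
0.039 0.741 0.006 -0.002 -0.003 0.250
0.038 0.742 0.181 -0.002 -0.003 0.250
```

Call:
servo_tool(commands="0 0.039 0.741 0 0 0 0.25; 0 0.039 0.741 0 0 0 0.25; 0 0.039 0.741 0 0 0 0.25; 0 0.039 0.741 0 0 0 0.25; 0 0.039 0.741 0 0 0 0.25; 0 0.039 0.741 0 0 0 0.25; 0 0.039 0.741 0 0 0 0.25; 0 0.039 0.741 0.1 0 0 0.25; 0 0.039 0.741 0.181 0 0 0.25; 0 0.039 0.741 0.181 0 0 0.25")

```text
time_s: 18.6
tcp_pos: [0.4852, -0.0055, 0.0837]
eef_rot: [-0.001, 1.0, -0.028, -0.006]
ft_force: [0.3, -0.5, -1.4]
opening: 0.263
grasp_force: 59.5
```

Run:
```python
from h import *
s=arm.sense();print(s['tcp_pos'],s['opening'])
plan((rk(.012,0,.061),RY))
```

```text
[ 0.48520579 -0.00552854  0.08366774] 0.26295029494636685
0.013 0.001 0.057 -0.001 0.017 -0.001
```

Call:
servo_tool(commands="0 0.006 0.001 0.02 0 0 0; 0 0.006 0.001 0.04 0 0 0; 0 0.006 0.001 0.055 0 0 0; 0 0.006 0.001 0.06 0 0 0; 0 0.006 0.001 0.06 0 0 0; 0 0.006 0.001 0.06 0 0 0")

```text
time_s: 19.2
tcp_pos: [0.4919, -0.0071, 0.0648]
eef_rot: [0.0, 1.0, -0.028, -0.0]
ft_force: [-0.1, 0.6, -1.5]
opening: 0.262
grasp_force: 59.6
```

Call:
servo_tool(commands="0 0 0 0.008 0 0 0; 0 0 0 0.012 0 0 0; 0 0 0 0.012 0 0 0; 0 0 0 0.012 0 0 0")

```text
time_s: 19.6
tcp_pos: [0.4918, -0.0071, 0.0602]
eef_rot: [0.0, 1.0, -0.028, -0.0]
ft_force: [-1.5, 0.2, 5.0]
opening: 0.265
grasp_force: 60.5
```

Call:
servo_tool(commands="0.5 0 0 0 0 0 0; 0.5 0 0 0 0 0 0; 0.5 0 0 0 0 0 0; 0.5 0 0 -0.12 0 0 0; 0.5 0 0 -0.25 0 0 0; 0.5 0 -0.62 -0.4 0 0 0; 0.5 0 -0.62 -0.4 0 0 0; 0.5 0 -0.62 -0.4 0 0 0; 0.5 0 -0.62 -0.4 0 0 0; 0.5 0 -0.62 -0.4 0 0 0")

```text
time_s: 20.6
tcp_pos: [0.5053, 0.2371, 0.2187]
eef_rot: [0.0, 1.0, -0.028, -0.001]
ft_force: [1.6, 0.4, -0.5]
opening: 0.5
grasp_force: 0.0
```

Run:
```python
from h import *
seated()
b=ball(1.6);print(arm.sense()['tcp_pos'],b)
plan(([b[0],b[1],.24],RY),(b,RY))
im,d,c=grab("top");P=pts(d,c)
m=(P[...,2]>.08)&(P[...,2]<.17)&(abs(P[...,0]-.65)<.05)&(abs(P[...,1]-.11)<.03)&(im.max(2)<80)
v,u=np.argwhere(m).mean(0);print("ball",np.median(P[m],0),ray(c,u,v,.15))
cv2.imwrite("pics/t7.png",cv2.resize(im[140:240,250:383],(800,600),interpolation=cv2.INTER_CUBIC))
```

```text
SEAT top red 182 handle centre in rack [-0.0008  0.0002] dyaw -0.017 z 0.0577 x range -0.046 0.042
SEAT top yellow 267 handle centre in rack [-0.0123 -0.0465] dyaw -1.325 z 0.0567 x range -0.053 0.037
SEAT top green 200 handle centre in rack [-0.0071  0.0613] dyaw -0.032 z 0.0576 x range -0.051 0.037
[0.5057457  0.24410637 0.22083228] [np.float64(0.6579574358902454), np.float64(0.10950809232425754), np.float64(0.13913964881643345)]
0.398 0.316 -0.049 -0.007 -0.003 0.004
0.397 0.317 0.203 -0.007 -0.003 0.004
ball [0.65318502 0.10839353 0.15033057] [0.65344012 0.10860952 0.15      ]
```

View pics/t7.png

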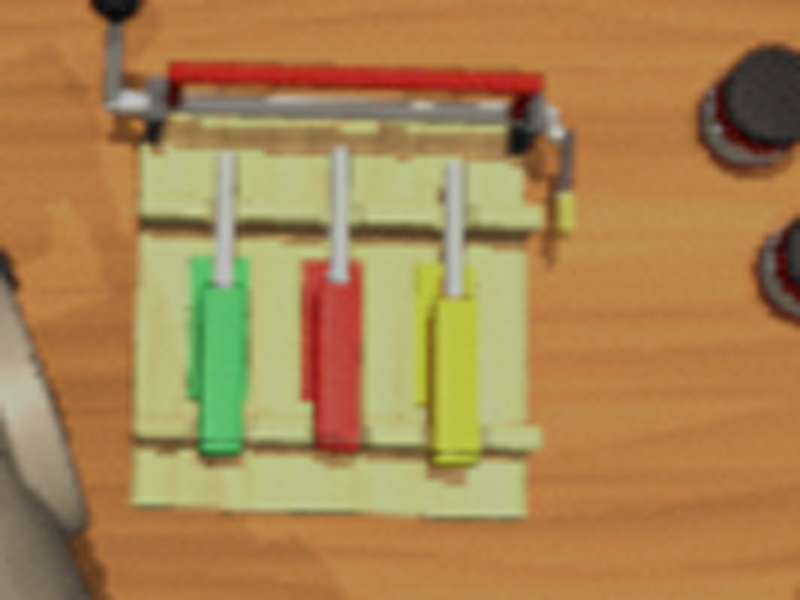

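All three tools lie in their matching lanes (green 220,370; red 338,365; yellow 455,380), ball at (115,0). Now I push the lever back from behind with shut fingers.

Run:
```python
from h import *
plan((rk(.22,.125,.23),RY),(rk(.22,.125,.142),RY))
plan((rk(.11,.125,.142),RY),frm=(rk(.22,.125,.142),RY))
```

```text
0.514 0.309 -0.026 -0.004 -0.002 0.007
0.513 0.310 0.194 -0.004 -0.002 0.007
-0.275 0.000 0.000 0.000 0.000 0.000
```

Call:
servo_tool(commands="0 0.514 0.309 -0.026 0 0 0.006; 0 0.514 0.309 -0.026 0 0 0.006; 0 0.514 0.309 -0.026 0 0 0.006; 0 0.514 0.309 -0.026 0 0 0.006; 0 0.514 0.309 -0.026 0 0 0.006; 0 0.514 0.309 -0.026 0 0 0.006; 0 0.514 0.309 -0.026 0 0 0.006; 0 0.514 0.309 0.09 0 0 0.006; 0 0.514 0.309 0.194 0 0 0.006; 0 0.514 0.309 0.194 0 0 0.006")

```text
time_s: 21.7
tcp_pos: [0.6991, 0.101, 0.1337]
eef_rot: [0.001, 1.0, -0.03, -0.007]
ft_force: [-0.8, 0.2, -1.2]
opening: 0.0
grasp_force: 0.0
```

Call:
servo_tool(commands="0 0 0 0 0 0 0; 0 -0.05 0 0 0 0 0; 0 -0.1 0 0 0 0 0; 0 -0.15 0 0 0 0 0; 0 -0.2 0 0 0 0 0; 0 -0.24 0 0 0 0 0; 0 -0.275 0 0 0 0 0; 0 -0.275 0 0 0 0 0; 0 -0.275 0 -0.12 0 0 0; 0 -0.275 0 -0.2 0 0 0")

```text
time_s: 22.7
tcp_pos: [0.5956, 0.1071, 0.2251]
eef_rot: [-0.0, 1.0, -0.03, 0.002]
ft_force: [0.4, 0.1, 0.2]
opening: 0.001
grasp_force: 0.0
```

Call:
servo_tool(commands="1 0 0.4 0 0 0 0; 1 0 0.4 0 0 0 0; 1 0 0.4 0 0 0 0; 1 -0.1 0.85 0 0 0 0; 1 -0.1 0.85 0 0 0 0; 1 -0.1 0.85 0 0 0 0; 1 -0.1 0.85 0 0 0 0; 1 -0.1 0.85 0 0 0 0")

```text
time_s: 23.5
tcp_pos: [0.5331, -0.2359, 0.223]
eef_rot: [0.002, 0.999, -0.033, 0.001]
ft_force: [0.6, 0.6, 0.6]
opening: 0.999
grasp_force: 0.0
```

```bash
cat >> h.py <<'E'
def jars():
    im,d,c=grab("top");P=pts(d,c);out=[]
    m=(im.max(2)<75)&(P[...,2]>.045)&(P[...,2]<.1)&(P[...,0]>.3)&(P[...,0]<.68)&(P[...,1]<-.16)
    for b,st,ce in blobs(m.astype(np.uint8),60):
        z=np.percentile(P[b][:,2],60);(u,v),r=cv2.minEnclosingCircle(np.argwhere(b)[:,::-1].astype(np.float32))
        print("jar?",st,z.round(3),ray(c,*ce,z).round(4),ray(c,u,v,z).round(4),round(r,1))
    m=(mask(im,"blue")>0)&(abs(P[...,2]-.018)<.008)&(P[...,0]<.7)
    xy=np.array([ray(c,u,v,.018)[:2] for v,u in np.argwhere(m)]);r=cv2.minAreaRect((xy*1000).astype(np.float32));print("board",m.sum(),r)
    return im
E
python3 - <<'E'
from h import *
print(arm.sense()['tcp_pos'])
im=jars()
cv2.imwrite("pics/s8.png",cv2.resize(grab("side")[0][110:250,190:377],(800,600)))
E
```

```text
[ 0.5330712  -0.2359487   0.22297224]
jar? [369 148  18  15 132] 0.065 [ 0.6223 -0.2404  0.0651] [ 0.6147 -0.2432  0.0651] 8.6
jar? [379 174  12  15  96] 0.065 [ 0.5334 -0.2573  0.0648] [ 0.5311 -0.2636  0.0648] 8.1
board 150 ((476.18328857421875, -450.01043701171875), (247.99380493164062, 40.39678955078125), 4.265251636505127)
```

View pics/s8.png

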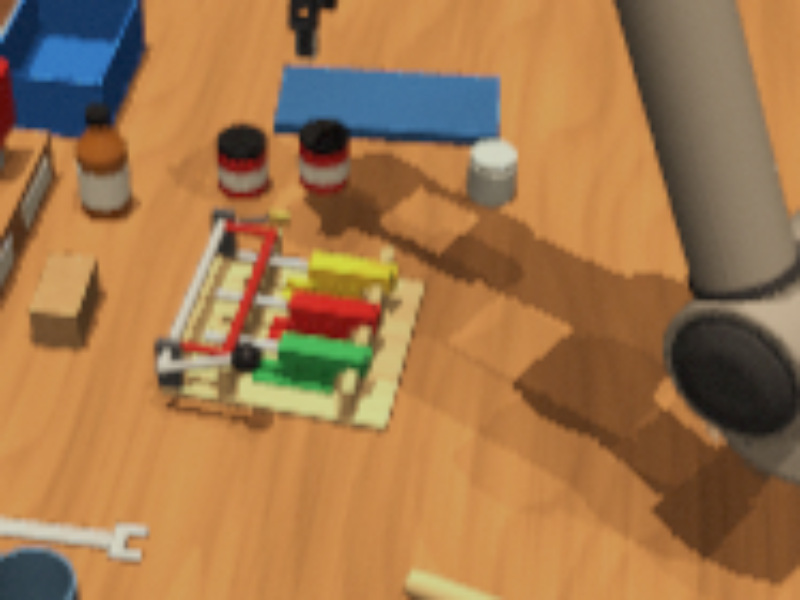

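The bar is clamped over all three shanks (crop 240,300). Two jars are at (243,160) and (323,155), with the board free. Next, the nearer jar.

```bash
cat >> h.py <<'E'
BO=np.array([.472,-.412]);BY=.066
def bd(x,y,z): c,s=np.cos(BY),np.sin(BY);return [BO[0]+c*x-s*y,BO[1]+s*x+c*y,z]
E
python3 - <<'E'
from h import *
plan(([.527,-.268,.15],.28),([.527,-.268,.04],.28))
print(bd(-.05,0,.06))
plan((bd(-.05,0,.16),.1),(bd(-.05,0,.062),.1),frm=([.527,-.268,.16],.28))
E
```

```text
-0.012 0.092 0.181 0.002 -0.002 -0.437
-0.013 0.092 0.456 0.002 -0.002 -0.437
[np.float64(0.42210886047503937), np.float64(-0.4152976047217511), 0.06]
-0.354 0.281 0.000 0.000 0.000 0.229
-0.354 0.281 0.245 0.000 0.000 0.229
```

Call:
servo_tool(commands="1 -0.012 0.092 0 0 0 -0.437; 1 -0.012 0.092 0 0 0 -0.437; 1 -0.012 0.092 0 0 0 -0.437; 1 -0.012 0.092 0.12 0 0 -0.437; 1 -0.012 0.092 0.24 0 0 -0.437; 1 -0.012 0.092 0.35 0 0 -0.437; 1 -0.012 0.092 0.456 0 0 -0.437; 1 -0.012 0.092 0.456 0 0 -0.437; 1 -0.012 0.092 0.456 0 0 -0.437")

```text
time_s: 24.5
tcp_pos: [0.5273, -0.2658, 0.0394]
eef_rot: [0.0, 0.99, 0.141, -0.0]
ft_force: [0.9, -0.1, 0.2]
opening: 1.0
grasp_force: 0.0
```

Call:
servo_tool(commands="0 0 0 0 0 0 0; 0 0 0 0 0 0 0; 0 0 0 0 0 0 0; 0 0 0 0 0 0 0; 0 0 0 -0.12 0 0 0; 0 0 0 -0.24 0 0 0; 0 0 0 -0.28 0 0 0; 0 0 0 -0.28 0 0 0")

```text
time_s: 25.3
tcp_pos: [0.5278, -0.2675, 0.1549]
eef_rot: [0.003, 0.99, 0.141, 0.002]
ft_force: [-0.5, -0.0, -2.6]
opening: 0.644
grasp_force: 64.6
```

Run:
```python
from h import *
s=arm.sense();print(s['tcp_pos'],s['opening'],s['grasp_force'])
plan((bd(-.05,0,.15),.1),(bd(-.05,0,.064),.1))
```

```text
[ 0.52777635 -0.2674839   0.1548548 ] 0.6440283471677983 64.55395817756653
-0.357 0.281 0.013 0.007 -0.006 0.232
-0.357 0.280 0.227 0.007 -0.006 0.232
```

Call:
servo_tool(commands="0 -0.357 0.281 0.01 0 0 0.232; 0 -0.357 0.281 0.01 0 0 0.232; 0 -0.357 0.281 0.01 0 0 0.232; 0 -0.357 0.281 0.01 0 0 0.232; 0 -0.357 0.281 0.1 0 0 0.232; 0 -0.357 0.281 0.18 0 0 0.232; 0 -0.357 0.281 0.22 0 0 0.232; 0 -0.357 0.281 0.226 0 0 0.232; 0 -0.357 0.281 0.226 0 0 0.232; 0 -0.357 0.281 0.226 0 0 0.232")

```text
time_s: 26.3
tcp_pos: [0.4198, -0.4137, 0.0592]
eef_rot: [-0.001, 0.999, 0.05, -0.001]
ft_force: [0.7, -0.6, -1.4]
opening: 0.646
grasp_force: 64.6
```

Call:
servo_tool(commands="0 0 0 0.004 0 0 0; 0 0 0 0.004 0 0 0; 0 0 0 0.004 0 0 0")

```text
time_s: 26.6
tcp_pos: [0.4202, -0.4142, 0.0584]
eef_rot: [0.0, 0.999, 0.05, -0.001]
ft_force: [0.3, -0.1, -2.2]
opening: 0.644
grasp_force: 64.6
```

Call:
servo_tool(commands="0 0 0 0.005 0 0 0; 0.8 0 0 0.005 0 0 0; 1 0 0 0.005 0 0 0; 1 0 0 0.005 0 0 0; 1 0 0 0.005 0 0 0; 1 0 0 -0.12 0 0 0; 1 0 0 -0.24 0 0 0; 1 0 0 -0.3 0 0 0; 1 0 0 -0.3 0 0 0")

```text
time_s: 27.5
tcp_pos: [0.4218, -0.4159, 0.183]
eef_rot: [0.004, 0.999, 0.05, 0.002]
ft_force: [0.1, -0.9, 0.9]
opening: 1.001
grasp_force: 0.0
```

Run:
```python
from h import *
im,d,c=grab("side");P=pts(d,c)
for b,st,ce in blobs(mask(im,"red",120,50),20):
    q=np.median(P[b&(d>0)],0)
    if -.5<q[1]<-.15 and q[0]<.75: print("red side",st,q.round(3))
print(arm.sense()['tcp_pos']);jars()
plan(([.6135,-.2435,.165],.28),([.6135,-.2435,.04],.28))
cv2.imwrite("pics/s9.png",im)
```

```text
red side [287 126  11   5  32] [ 0.42  -0.39   0.068]
red side [241 145  11   6  37] [ 0.615 -0.224  0.048]
[ 0.42091568 -0.41488232  0.18033822]
jar? [369 148  18  17 217] 0.065 [ 0.6138 -0.2434  0.0652] [ 0.6141 -0.243   0.0652] 8.5
jar? [427 206  21  18 194] 0.083 [ 0.4151 -0.4035  0.0827] [ 0.4163 -0.4064  0.0827] 10.4
board 1641 ((474.6778564453125, -412.56982421875), (251.50054931640625, 116.08257293701172), 4.779632091522217)
0.523 -0.376 0.033 0.000 0.002 -0.229
0.524 -0.376 0.345 0.000 0.002 -0.229
```

View pics/s9.png

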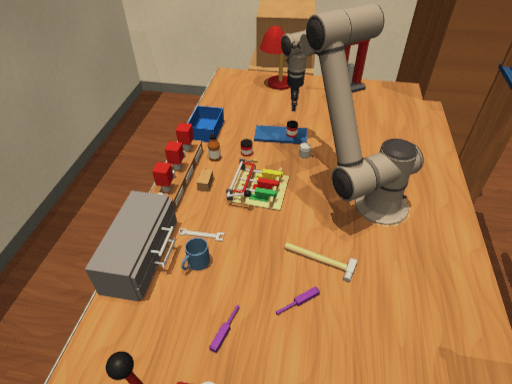

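The first jar stands on the board (292,128), the other is at (246,147), and no third jar is in sight. Fetching the second.

Call:
servo_tool(commands="1 0.523 -0.376 0 0 0 -0.229; 1 0.523 -0.376 0 0 0 -0.229; 1 0.523 -0.376 0 0 0 -0.229; 1 0.523 -0.376 0 0 0 -0.229; 1 0.523 -0.376 0 0 0 -0.229; 1 0.523 -0.376 0 0 0 -0.229; 1 0.523 -0.376 0.1 0 0 -0.229; 1 0.523 -0.376 0.22 0 0 -0.229; 1 0.523 -0.376 0.345 0 0 -0.229; 1 0.523 -0.376 0.345 0 0 -0.229")

```text
time_s: 28.6
tcp_pos: [0.6073, -0.2413, 0.0307]
eef_rot: [-0.005, 0.99, 0.139, -0.008]
ft_force: [-1.1, 1.8, -0.3]
opening: 1.005
grasp_force: 0.0
```

Call:
servo_tool(commands="1 0 0 0 0 0 0; 0 0 0 0 0 0 0; 0 0 0 0 0 0 0; 0 0 0 0 0 0 0; 0 0 0 0 0 0 0; 0 0 0 -0.12 0 0 0; 0 0 0 -0.24 0 0 0; 0 0 0 -0.28 0 0 0; 0 0 0 -0.28 0 0 0; 0 0 0 -0.28 0 0 0")

```text
time_s: 29.6
tcp_pos: [0.6131, -0.2435, 0.1521]
eef_rot: [0.0, 0.99, 0.139, -0.001]
ft_force: [-0.4, 0.4, -2.5]
opening: 0.641
grasp_force: 64.4
```

Run:
```python
from h import *
s=arm.sense();print(s['tcp_pos'],s['opening'],s['grasp_force'])
plan((bd(.055,0,.15),.1),(bd(.055,0,.064),.1))
```

```text
[ 0.61312095 -0.24347578  0.15214621] 0.6414236895580265 64.41196918487549
-0.321 0.337 0.006 -0.000 0.002 0.229
-0.321 0.337 0.221 -0.000 0.002 0.229
```

Call:
servo_tool(commands="0 -0.321 0.337 0 0 0 0.229; 0 -0.321 0.337 0 0 0 0.229; 0 -0.321 0.337 0 0 0 0.229; 0 -0.321 0.337 0 0 0 0.229; 0 -0.321 0.337 0.1 0 0 0.229; 0 -0.321 0.337 0.18 0 0 0.229; 0 -0.321 0.337 0.22 0 0 0.229; 0 -0.321 0.337 0.228 0 0 0.229; 0 -0.321 0.337 0.23 0 0 0.229; 0 -0.321 0.337 0.23 0 0 0.229")

```text
time_s: 30.6
tcp_pos: [0.5258, -0.4077, 0.0595]
eef_rot: [-0.001, 0.999, 0.05, -0.002]
ft_force: [-3.4, 3.7, 8.2]
opening: 0.642
grasp_force: 68.0
```

Call:
servo_tool(commands="0 0 0 0.003 0 0 0; 0 0 0 0.003 0 0 0")

```text
time_s: 30.8
tcp_pos: [0.5259, -0.4077, 0.0594]
eef_rot: [-0.001, 0.999, 0.05, -0.002]
ft_force: [-6.5, 4.7, 14.9]
opening: 0.645
grasp_force: 68.6
```

Contact with the board; release, lift, and swing out of the way to verify.

Call:
servo_tool(commands="0.8 0 0 0 0 0 0; 1 0 0 0 0 0 0; 1 0 0 0 0 0 0; 1 0 0 0 0 0 0; 1 0 0 -0.12 0 0 0; 1 0 0 -0.24 0 0 0; 1 0 0 -0.36 0 0 0; 1 0 0 -0.48 0 0 0; 1 0 0 -0.5 0 0 0")

```text
time_s: 31.7
tcp_pos: [0.5291, -0.4101, 0.2665]
eef_rot: [0.005, 0.999, 0.05, 0.003]
ft_force: [0.2, -0.7, 0.0]
opening: 1.001
grasp_force: 0.0
```

Call:
servo_tool(commands="1 -0.2 -1 0 0 0 0; 1 -0.2 -1 0 0 0 0; 1 -0.2 -1 0 0 0 0; 1 -0.2 -1 0 0 0 0; 1 -0.2 -1 0 0 0 0; 1 -0.2 -1 0 0 0 0; 1 -0.2 -1 0 0 0 0; 1 -0.2 -1 0 0 0 0; 1 -0.2 -1 0 0 0 0; 1 -0.2 -1 0 0 0 0")

```text
time_s: 32.7
tcp_pos: [0.4076, -0.0175, 0.2591]
eef_rot: [0.0, 0.999, 0.051, -0.001]
ft_force: [0.6, 0.4, 0.3]
opening: 1.001
grasp_force: 0.0
```

Call:
servo_tool(commands="1 0 -0.8 0 0 0 0; 1 0 -0.8 0 0 0 0; 1 0 -0.8 0 0 0 0; 1 0 -0.8 0 0 0 0; 1 0 -0.8 0 0 0 0; 1 0 -0.8 0 0 0 0; 1 0 -0.8 0 0 0 0; 1 0 -0.8 0 0 0 0; 1 0 -0.8 0 0 0 0")

```text
time_s: 33.6
tcp_pos: [0.377, 0.2988, 0.2584]
eef_rot: [0.001, 0.999, 0.05, -0.001]
ft_force: [0.1, -0.0, 0.1]
opening: 0.997
grasp_force: 0.0
```

Run:
```python
from h import *
seated();im=jars();print(arm.sense()['tcp_pos'])
cv2.imwrite("pics/t10.png",cv2.resize(im,(800,600)))
```

```text
SEAT top red 183 handle centre in rack [-0.0006  0.0002] dyaw -0.015 z 0.0579 x range -0.046 0.042
SEAT top yellow 242 handle centre in rack [-0.0101 -0.0587] dyaw -0.211 z 0.0571 x range -0.053 0.037
SEAT top green 202 handle centre in rack [-0.0069  0.0614] dyaw -0.034 z 0.0576 x range -0.051 0.037
jar? [422 173  20  17 258] 0.083 [ 0.5251 -0.4018  0.0828] [ 0.5255 -0.4009  0.0828] 9.8
jar? [428 206  20  18 262] 0.083 [ 0.4193 -0.4094  0.0829] [ 0.42   -0.4087  0.0829] 9.9
board 1800 ((474.1589660644531, -411.87994384765625), (252.5393524169922, 117.11994934082031), 4.125852108001709)
[0.37697646 0.2982173  0.25887526]
```

View pics/t10.png

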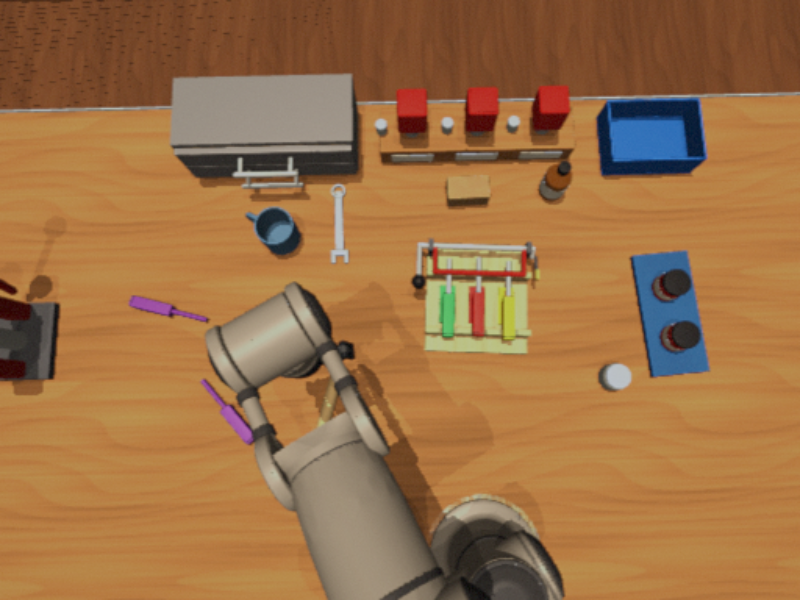

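The final picture shows both jars on the board (672,284; 681,335), the three tools in their lanes under the closed bar (475,270), the ball back at (418,282), and no third jar anywhere on the bench.

```bash
python3 -c "
from rig import arm
print(arm.finish_job())"
```

```text
the job is handed in; nothing more can be done
None
```

I handed the job in after about 34 s of robot time, and no verdict came back. In the last picture all three tools are seated in their matching lanes under the closed bar, and both red jars (no third was in sight) stand on the blue board.

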